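Load the slide scanner and lock its hatch

TASK

Put the slide tray (the flat metal tray with the tall rib) down flat in the slide scanner's open chamber, keeping it level on the way, then shut the hatch fully over it, and only then turn the quarter-turn latch clockwise until it drops into its locked detent. Leave everything else on the bench where it is and let go at the end.

Things in the scene. Friction and masses are not known exactly. Their poses are not given: they have to be found in the camera images.
- tray_center (a point): Centre of the loose aluminium slide tray, half-way up (27.5 mm above its underside). 116 mm (x) x 76 mm (y), about 0.2 kg; base and rim 16 mm high; across its middle an upright grip rib, 12 mm thick (x), 60 mm wide (y), reaching 55 mm above the underside. Starts flat on the bench, left or right of the scanner. Same after half a turn. Grip the rib across its thickness, near its top.
- scanner: White fixed box, 240 (x) x 270 (y) mm, flat deck 85 mm above the bench; origin on the bench below the chamber's centre; z up, +y towards the hatch's hinge, -y towards the latch.
- chamber_floor (a point): Centre of the chamber's floor, 18 mm above the bench; axes as the scanner's. The chamber is an open rectangular well in the deck, 140 (x) x 100 (y) mm, 67 mm deep. The tray goes in with its long side along x, either way round, 12 mm to spare on each side; its rib then ends 12 mm below the deck.
- hatch (a joint): Hinge angle of the glazed hatch, rad: 0 shut, flat over the chamber; 1.57 upright; starts at 1.75 to 1.95, leaning back past upright. Stiff hinge (0.2 N m of friction): it stays where it is left; about 3 N at the free edge moves it. It is pushed over from behind (its outer face), then down.
- hatch_hinge (a point): Middle of the hatch's hinge line, which runs along the scanner's x, 75 mm to the scanner's +y from the chamber's centre, 86 mm above the bench. Hatch: 160 mm wide along the hinge, 135 mm from hinge line to free edge, 8 mm thick. The point turns with the hatch: -y points from hinge to free edge, +z out of the outer face, which lies 8 mm along +z.
- hatch_edge (a point): Middle of the hatch's free edge, on its outer face (the top when shut): 135 mm along -y and 8 mm along +z from the hinge point. Turns with the hatch.
- latch (a joint): Angle of the quarter-turn latch, rad, clockwise from above: 0 unlocked (start), tongue pointing to the scanner's -x; 1.57 locked, tongue pointing to +y over the shut hatch's free edge. An over-centre spring holds it at both ends: it resists (0.1 N m at first, less towards half-way), past half-way it snaps into the locked detent by itself; left short of that it springs back. A stop ends the turn at 1.57.
- latch_grip (a point): On the latch's vertical axis, at grip height (127 mm above the bench), 100 mm to the scanner's -y from the chamber's centre. The grip is an upright bar, 70 mm long (x), 14 mm thick (y), from 22 to 56 mm above the deck; below it the tongue, 11 to 16 mm above the deck, reaches 55 mm from the axis along the point's -x. Turns with the latch.
- tip_box: Bystander, to be left alone: lidded pipette-tip box, plain, 116 x 78 x 52 mm, about the tray's outline but without a rib; stands where the tray might. Origin at the centre of its underside.
- beaker: Bystander, to be left alone: glass beaker, 72 mm wide, 95 mm tall. Origin at the centre of its underside.
- dishes: Bystander, to be left alone: stack of three round dishes, 90 mm across, 48 mm tall. Origin at the centre of its underside.
- bottle: Bystander, to be left alone: amber bottle, 70 mm across, 150 mm tall. Origin at the centre of its underside.
- slide_box: Bystander, to be left alone: closed flat box, 90 x 160 x 36 mm. Origin at the centre of its underside.
- forceps: Bystander, to be left alone: steel forceps lying flat, 120 mm long. Origin at the centre of its underside.
Not all that is in view belongs to the job. What is shaped like the part that bears tray_center but green or purple is not meant.

How it is judged (in metres and radians):
On the way, in this order (a step that is already met when the one before it is completed fails the run):
1. the tray lies flat in the chamber, the hatch still open (z of tray_center in the frame of chamber_floor between 0.02 and 0.033 m and horizontal distance between tray_center and chamber_floor below 0.022 m and angle between tray_center's own z axis and vertical below 0.08 rad and value of joint hatch above 0.5 rad), for 0.2 s.
2. the hatch is shut over the tray, the latch not yet turned (z of tray_center in the frame of chamber_floor between 0.02 and 0.033 m and horizontal distance between tray_center and chamber_floor below 0.022 m and angle between tray_center's own z axis and vertical below 0.08 rad and value of joint hatch below 0.06 rad and value of joint latch below 0.5 rad), for 0.2 s.
3. the latch is in its locked detent, the hatch shut (value of joint hatch below 0.06 rad and value of joint latch above 1.45 rad), for 0.2 s.
At the end, for the whole second after the job is handed in: The tray rests on the chamber floor (its centre less than 22 mm from the chamber's centre seen from above, 20 to 33 mm above the floor, tilted less than 0.08 rad), the hatch is shut (less than 0.06 rad), the latch is in its locked detent (over 1.45 rad), and all are at rest (all of step 3 and z of tray_center in the frame of chamber_floor between 0.02 and 0.033 m and horizontal distance between tray_center and chamber_floor below 0.022 m and angle between tray_center's own z axis and vertical below 0.08 rad and linear speed of tray below 0.02 m/s and velocity of joint latch below 0.05 rad/s); the robot touches nothing.
It fails at once if the tray is tipped by more than 0.5 rad (angle between tray_center's own z axis and vertical above 0.5 rad).
It fails at once if another loose thing on the bench is moved by more than 40 mm (distance of any of tip_box, beaker, dishes, bottle, slide_box, forceps from where it was at the start of the episode above 0.04 m).
It also fails if it takes over 72 s, if anything falls off the work surface, if the arm or the gripper's body presses on something with over 40 N, if the wrist force passes 120 N, or if a joint passes its speed limit or range.

ROBOT

A 6-joint arm with a two-finger parallel gripper is mounted at the origin on the work surface. World frame = base frame: x ahead of the robot, y to its left, z up, the work surface at z = 0. Lengths are in mm, angles in rad, forces in N, time in s.
With the tool pointing down it reaches from about 225 to 875 mm from the base axis. Payload 3.4 kg.
Tool frame: the origin (TCP) lies between the finger pads; the fingertips stand tips_ahead ahead of it and the grasp point (between the pads) lies 8 mm behind it (tips_ahead is the distance from the TCP to the fingertips, in mm); y points along the fingers, z is the direction in which the jaws open and shut, and the axes are right-handed (so a half turn about y gives the same grasp; the last joint's range is limited). The gripper opens to 85 mm and grips with 20 to 120 N. Pads are 22 mm wide; open, the fingers measure 114 mm over their backs; the gripper's body (76 mm by 85 mm) begins 54 mm behind the grasp point. The pads swing forward as they close: fully open they stand 13 mm farther back than shut.
Start: joints at [1.027, 0.276, 1.505, -0, 1.361, -0.121], TCP at [235.951, 524.394, 242.328] pointing down, gripper open.
Joint ranges: [-2.89, 2.89], [-0.75, 2.08], [0.22, 2.7], [-1.18, 4.32], [0.11, 2.71], [-2.7, 2.7]. Speed limits (rad/s): [2.57, 2.57, 3.14, 3.14, 3.14, 3.14].

INTERFACE

Orientations are given as a rotation vector (axis times angle).
In Python, from cell import * gives the robot as it stands.
- The arm moves only by the tool step_arm, never from a script. Its argument "series" is a list of rows, each an object of numbers: "tx", "ty", "tz": the shift along the tool's x, y, z in m; "ax", "ay", "az": the turn, a rotation vector about the tool's x, y, z in rad. A call has 1 to 12 rows; each row is the pose to reach, as a shift and turn from the pose measured when the call began, along the tool's axes at that moment; what a row does not reach only later rows make up. A row lasts 1/10 s, in which the tool goes at most 50 mm and 8.59 degrees, less where a joint would pass 70% of its speed; a pose out of reach is approached as far as the arm can. A call with a gripper value outside its range is refused whole. "claw" is the opening, from 0 (shut) to 1 (fully open), set as the call begins (left out, the last holds). The fingers move at their own pace and stop on an object; the grip force is fixed at half the most. Time passes only in rows, so rows that repeat a pose let the fingers close. It gives the time, the measured TCP pose, the force and the opening at its end, in the units of the state.
- get_obs(): the state, without advancing time (a new reading comes with each control period).
- grab_frame(name): name is "scene" or "top" or "wrist"; returns the picture (400x640x3 uint8, red, green, blue); there is no depth.
- camera_model(name): a dict with "camera_matrix" (3x3 intrinsics, pixels), "R" (3x3) and "t" (3): a world point X has camera coordinates R X + t; the wrist camera has in their place "hand_eye" (4x4, takes a point from camera to tool coordinates, whose origin is the TCP and whose axes are the tool frame's). Camera axes: x right, y down, z forward; pixel columns grow to the right and rows downward; lengths in mm; the calibration is good to about 2 mm. A picture is of the moment at which its call begins: read the wrist's pose just before it. camera_model takes no time and is no camera call.
- sign_off(): hands the job in, once; it reports no verdict.
The state is a dict: "time_s": time; "q": joint angles; "joint_velocities": joint speeds; "joint_efforts": joint torques, N m; "tool_pos": TCP position; "tool_rot": TCP orientation; "force": force on the tool from outside, world axes, zero at the start; "torque": the same for the moment, N m; "width": opening from 0.0 (shut) to 1.0 (fully open).
Only numpy, scipy, OpenCV 4.12 (cv2) and the standard library are available. Lean on these libraries where they do the work, as an engineer would, in place of code of your own. Each camera call takes 0.05 s, during which the arm holds its last target. There are 200 camera calls.

## Working session

There is one attempt and no reset: what is moved stays moved. The work goes in short steps, Python scripts to look and compute and a tool call to move; the robot and the scene stay as the last step left them, time stands still between calls to the robot, and variables do not carry over. Pictures are saved under pics/ and viewed, about 8 in all and at most 12, crops included, and the job is handed in when it is done.

Besides the shell and the picture viewer there is one more tool, called after "Call:" by a JSON object that holds its "name" and its "arguments". step_arm: Moves the arm, as the interface text tells. Its arguments: {"type":"object","properties":{"series":{"type":"array"},"claw":{"type":"number"}},"required":["series"]}

```bash
mkdir -p pics; ls; python3 - <<'E'
from cell import *
import cv2
o=get_obs();print(o)
for n in("scene","top","wrist"):
    cv2.imwrite(f"pics/{n}0.png",grab_frame(n)[:,:,::-1]);print(n,camera_model(n))
E
```

```text
pics
{'time_s': 0.0, 'q': array([ 1.02698013e+00,  2.76602478e-01,  1.50612955e+00, -1.19585860e-05,
        1.36070649e+00, -1.21001796e-01]), 'joint_velocities': array([ 2.09738501e-03,  3.41795112e-05, -2.77579172e-03, -2.75539273e-04,
        8.43899796e-04,  4.79539260e-04]), 'joint_efforts': array([-4.10033399e-04, -4.16776621e+01, -2.45798492e+01, -1.03509860e-04,
        1.10640083e-02, -1.77898426e-05]), 'tool_pos': array([235.68337497, 523.92116507, 241.43685937]), 'tool_rot': array([-1.54699144,  0.33217475, -0.33124004]), 'force': array([-0.29662323, -0.3949418 , -0.03123195]), 'torque': array([ 0.02273807, -0.0165991 ,  0.02606388]), 'width': 1.0025340590565541}
scene {'camera_matrix': array([[368.25918377,   0.        , 315.32056742],
       [  0.        , 368.25918377, 195.91250616],
       [  0.        ,   0.        ,   1.        ]]), 'R': array([[ 0.43728671,  0.89921461,  0.01390766],
       [ 0.77036761, -0.36655981, -0.5216969 ],
       [-0.46401948,  0.23884513, -0.85301754]]), 't': array([-212.89580209, -348.32836595, 1462.25003922])}
top {'camera_matrix': array
[... 192 characters left out ...]
00477954],
       [-0.97324538, -0.04653708, -0.22500608],
       [ 0.22498088,  0.00584685, -0.97434564]]), 't': array([ -34.4752197 ,  519.41764714, 1399.38632177])}
wrist {'camera_matrix': array([[345.55501191,   0.        , 319.56236587],
       [  0.        , 345.55501191, 191.84274528],
       [  0.        ,   0.        ,   1.        ]]), 'hand_eye': array([[ 1.89523675e-04,  9.48105739e-01,  3.17955140e-01,
        -8.15946632e+01],
       [ 5.31614768e-04, -3.17955197e-01,  9.48105590e-01,
        -1.31333010e+02],
       [ 9.99999841e-01, -1.06588079e-05, -5.64287050e-04,
         3.68671113e-01],
       [ 0.00000000e+00,  0.00000000e+00,  0.00000000e+00,
         1.00000000e+00]])}
```

View pics/top0.png

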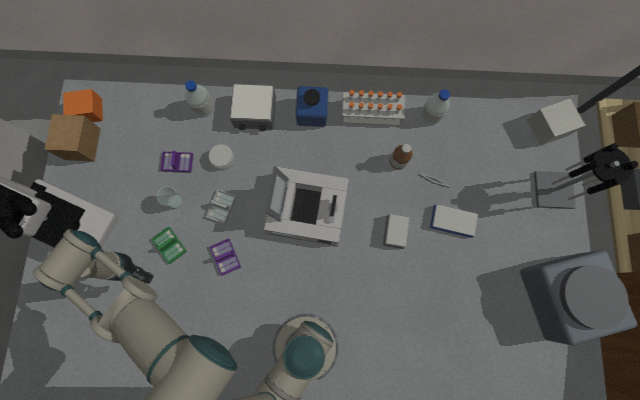

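View pics/scene0.png

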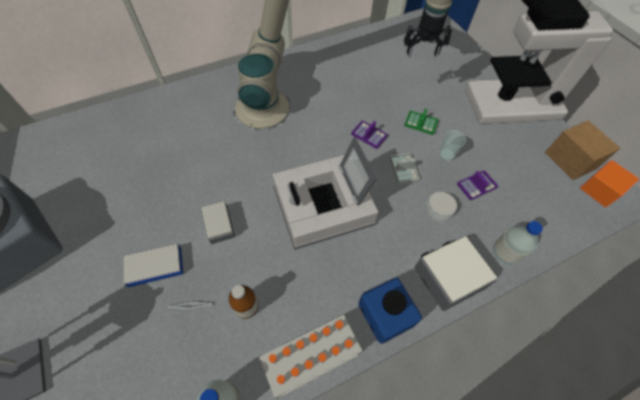

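The top view shows the scanner at about (307,207), its hatch on the left (+y) and its latch at (333,207). The metal tray is near (219,206), with green and purple decoys around it. I'll enlarge both views.

```bash
python3 - <<'E'
import cv2,numpy as np
a=cv2.imread("pics/top0.png")[155:255,190:360]
b=cv2.imread("pics/scene0.png")[130:250,262:432]
f=lambda i:cv2.resize(i,None,fx=4.7,fy=4.7,interpolation=cv2.INTER_CUBIC)
cv2.imwrite("pics/c1.png",f(a));cv2.imwrite("pics/c2.png",f(b))
E
```

```text
(no output)
```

View pics/c1.png

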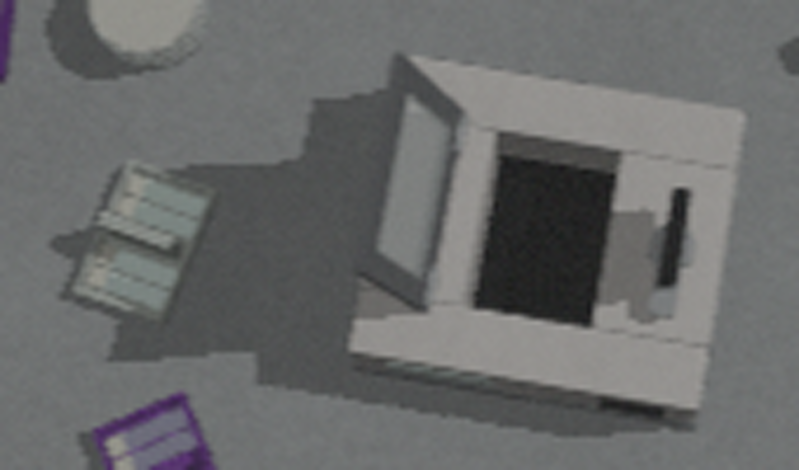

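```bash
cat > h.py <<'E'
from cell import *
import numpy as np, cv2
from scipy.spatial.transform import Rotation as Ro
def ray(n,uv,z,o=None):
    m=camera_model(n);K=m["camera_matrix"]
    if n=="wrist":
        H=m["hand_eye"];T=Ro.from_rotvec(o["tool_rot"]).as_matrix()
        R=T@H[:3,:3];c=T@H[:3,3]+o["tool_pos"]
    else: R=m["R"].T;c=-R@m["t"]
    d=R@np.linalg.solve(K,[*uv,1.]); return c+d*(z-c[2])/d[2]
def proj(n,X,o=None):
    m=camera_model(n);K=m["camera_matrix"];X=np.atleast_2d(X)
    if n=="wrist":
        H=m["hand_eye"];T=Ro.from_rotvec(o["tool_rot"]).as_matrix()
        R=(T@H[:3,:3]).T;t=-R@(T@H[:3,3]+o["tool_pos"])
    else: R,t=m["R"],m["t"]
    p=(X@R.T+t)@K.T; return p[:,:2]/p[:,2:]
def fit2d(model,pts):  # model->pts rigid xy; returns x,y,yaw,residuals
    from scipy.optimize import least_squares
    model,pts=np.array(model,float)[:,:2],np.array(pts)[:,:2]
    f=lambda v:(model@np.array([[np.cos(v[2]),np.sin(v[2])],[-np.sin(v[2]),np.cos(v[2])]])+v[:2]-pts).ravel()
    v=min((least_squares(f,[*pts.mean(0),y]) for y in(-.8,0.,.8)),key=lambda r:r.cost).x
    return v,f(v).round(1)
E
python3 - <<'E'
from h import *
g=lambda u,v:(u/4.7+190,v/4.7+155)
for l in([(745,112),(705,402),(350,352)],):
    print([ray("top",g(*p),85).round() for p in l])
P=[ray("top",g(*p),85) for p in[(500,130),(622,152),(592,325),(474,305)]];print(np.round(P))
print(fit2d([(70,50),(70,-50),(-70,-50),(-70,50)],P))
L=ray("top",g(683,188),141),ray("top",g(663,288),141);print("latch bar ends",np.round(L))
P=[ray("top",g(*p),16) for p in[(130,160),(217,190),(160,320),(62,292)]];print(np.round(P))
print(fit2d([(58,38),(58,-38),(-58,-38),(-58,38)],P))
print("rib",ray("top",g(100,232),55),ray("top",g(180,243),55))
o=get_obs();print(Ro.from_rotvec(o["tool_rot"]).as_matrix().round(3))
E
```

```text
[array([ 598., -129.,   85.]), array([ 370., -105.,   85.]), array([395., 164.,  85.])]
[[574.  61.  85.]
 [561. -35.  85.]
 [424. -18.  85.]
 [435.  73.  85.]]
(array([ 4.98688385e+02,  2.02860766e+01, -1.12574408e-01]), array([-0.3,  1.3,  1.6, -2.6, -0.7, -3.8, -0.6,  5.1]))
latch bar ends [[521. -80. 141.]
 [445. -68. 141.]]
[[553. 363.  16.]
 [532. 291.  16.]
 [423. 326.  16.]
 [442. 407.  16.]]
(array([ 4.87702255e+02,  3.46756927e+02, -3.17783492e-01]), array([ 1.3,  1.2, -0.8,  1.9, -2.7,  2.5,  2.2, -5.6]))
rib [484.59046734 370.84368091  55.        ] [478.79638934 307.44360387  55.        ]
[[ 0.912 -0.001  0.41 ]
 [-0.41  -0.001  0.912]
 [-0.    -1.    -0.001]]
```

View pics/c2.png

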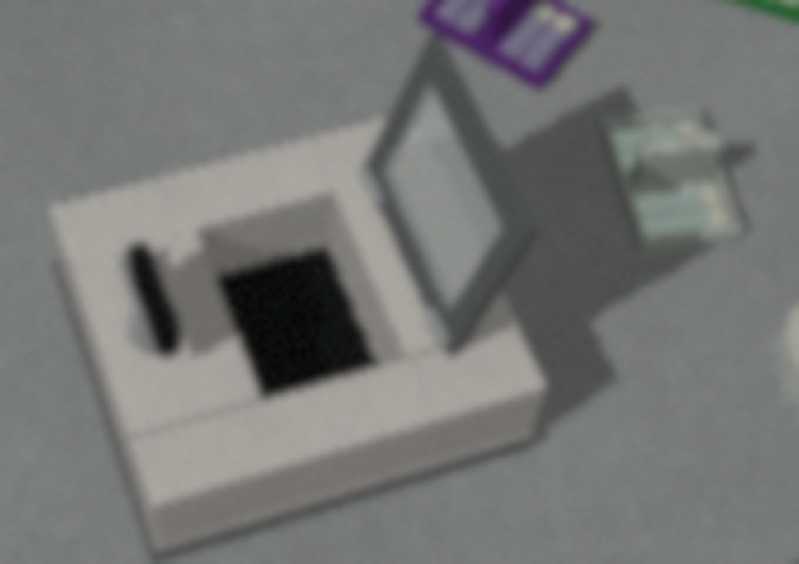

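The second crop confirms the layout: tray at about (680,180) and open hatch at (450,200). Next I'll go above the tray with the jaws across its rib.

Call:
{"name": "step_arm", "arguments": {"series": [{"tx": 0.04,"tz": -0.008,"ty": 0.0,"ay": 0.13},{"tx": 0.08,"tz": -0.016,"ty": 0.0,"ay": 0.27},{"tx": 0.12,"tz": -0.025,"ty": 0.0,"ay": 0.4},{"tx": 0.16,"tz": -0.033,"ty": 0.0,"ay": 0.53},{"tx": 0.2,"tz": -0.041,"ty": 0.0,"ay": 0.67},{"tx": 0.24,"tz": -0.05,"ty": 0.01,"ay": 0.8},{"tx": 0.28,"tz": -0.058,"ty": 0.02,"ay": 0.94},{"tx": 0.3,"tz": -0.062,"ty": 0.03,"ay": 1.07},{"tx": 0.3,"tz": -0.062,"ty": 0.041,"ay": 1.2},{"tx": 0.3,"tz": -0.062,"ty": 0.041,"ay": 1.34},{"tx": 0.3,"tz": -0.062,"ty": 0.041,"ay": 1.47},{"tx": 0.3,"tz": -0.062,"ty": 0.041,"ay": 1.47}]}}

```text
$.series[0]: bad value
```

```bash
python3 - <<'E'
from h import *
o=get_obs();print(o["time_s"],o["tool_pos"],o["tool_rot"],o["q"])
cv2.imwrite("pics/w1.png",grab_frame("wrist")[:,:,::-1])
np.save("w1.npy",np.r_[o["tool_pos"],o["tool_rot"]])
g=lambda u,v:(u/4.7+190,v/4.7+155)
k=lambda u,v:(u/4.7+262,v/4.7+130)
def P(n):
    m=camera_model(n);return m["camera_matrix"]@np.c_[m["R"],m["t"]]
for a,b in[((400,55),(437,40)),((362,275),(437,40)),((362,275),(535,232)),((400,55),(535,232)),((425,308),(375,175)),((465,115),(455,345))]:
    X=cv2.triangulatePoints(P("top"),P("scene"),np.array(g(*a)).reshape(2,1),np.array(k(*b)).reshape(2,1)).ravel();X=X[:3]/X[3]
    print(X.round(),proj("top",X).round(1),np.round(g(*a),1))
E
```

```text
0.15 [235.7512611  524.05231517 241.6337045 ] [-1.54656792  0.33203427 -0.33134537] [ 1.02700298e+00  2.76478676e-01  1.50581271e+00 -2.14081061e-05
  1.36069755e+00 -1.20974831e-01]
[543.  98. 350.] [[279.6 168.6]] [275.1 166.7]
[435. 150. 203.] [[265.5 212.7]] [267.  213.5]
[485. 197.  13.] [[260.  208.8]] [267.  213.5]
[594. 131. 207.] [[274.4 166.3]] [275.1 166.7]
[435. 115.  75.] [[279.2 219.9]] [280.4 220.5]
[587.  93.  87.] [[287.7 178.8]] [288.9 179.5]
```

View pics/w1.png

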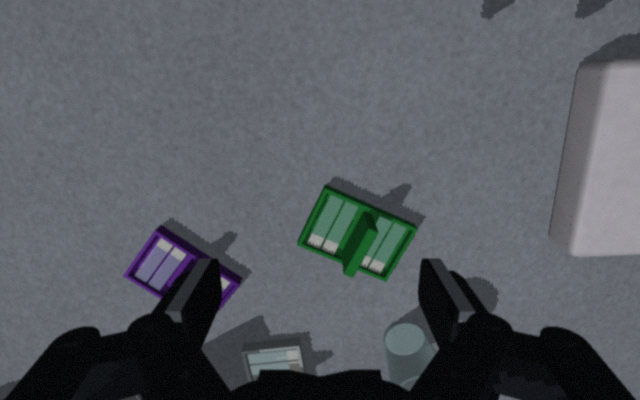

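The wrist view shows decoys at (360,235) and (180,265), with the real tray at the bottom (275,365). The call was refused, probably because every row needs all six keys.

Call:
{"name": "step_arm", "arguments": {"series": [{"tx": 0.04,"ty": 0,"tz": -0.016,"ax": 0,"ay": 0.13,"az": 0},{"tx": 0.08,"ty": 0,"tz": -0.032,"ax": 0,"ay": 0.27,"az": 0},{"tx": 0.12,"ty": 0,"tz": -0.048,"ax": 0,"ay": 0.4,"az": 0},{"tx": 0.16,"ty": 0,"tz": -0.064,"ax": 0,"ay": 0.53,"az": 0},{"tx": 0.2,"ty": 0,"tz": -0.08,"ax": 0,"ay": 0.67,"az": 0},{"tx": 0.24,"ty": 0,"tz": -0.096,"ax": 0,"ay": 0.8,"az": 0},{"tx": 0.28,"ty": 0,"tz": -0.11,"ax": 0,"ay": 0.94,"az": 0},{"tx": 0.306,"ty": 0.02,"tz": -0.121,"ax": 0,"ay": 1.07,"az": 0},{"tx": 0.306,"ty": 0.041,"tz": -0.121,"ax": 0,"ay": 1.2,"az": 0},{"tx": 0.306,"ty": 0.041,"tz": -0.121,"ax": 0,"ay": 1.34,"az": 0},{"tx": 0.306,"ty": 0.041,"tz": -0.121,"ax": 0,"ay": 1.47,"az": 0},{"tx": 0.306,"ty": 0.041,"tz": -0.121,"ax": 0,"ay": 1.47,"az": 0}]}}

```text
time_s: 1.4
tool_pos: [465.1, 287.9, 200.4]
tool_rot: [-1.041, 1.443, -1.443]
force: [0.0, 0.2, 0.5]
width: 0.999
```

```bash
python3 - <<'E'
from h import *
o=get_obs();print(o["time_s"],o["tool_pos"],o["tool_rot"],o["q"])
cv2.imwrite("pics/w2.png",grab_frame("wrist")[:,:,::-1])
np.save("w2.npy",np.r_[o["tool_pos"],o["tool_rot"]])
E
```

```text
1.4 [465.13231647 287.91437451 200.44490839] [-1.04116993  1.44262325 -1.44308579] [ 4.27461103e-01  2.62104698e-01  1.63198180e+00 -6.49558683e-04
  1.24926631e+00  7.49803159e-01]
```

View pics/w2.png

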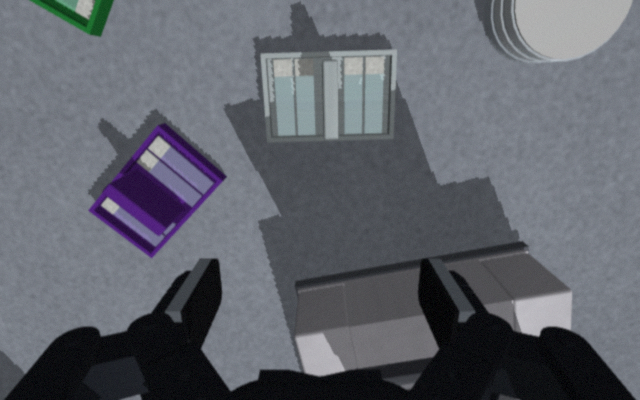

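The wrist picture shows the tray rim with corners (262,53), (397,49), (394,139), (266,143), and the rib top spanning x 324–338, y 60–138.

```bash
python3 - <<'E'
from h import *
w=np.load("w2.npy");o=dict(tool_pos=w[:3],tool_rot=w[3:])
T=Ro.from_rotvec(w[3:]).as_matrix();print(T.round(3))
# image right=tool z ; order corners by tray (x,y)
P=[ray("wrist",p,16,o) for p in[(262,53),(397,49),(394,139),(266,143)]];print(np.round(P))
v,r=fit2d([(-58,38),(58,38),(58,-38),(-58,-38)],P);print(v,r)
R=[ray("wrist",p,55,o) for p in[(330.5,61),(331.5,138)]];print(np.round(R))
c=np.mean(R,0); print("rib mid",c)
d=R[0]-R[1];print("rib yaw",np.arctan2(-d[0],d[1]))
print("tool z yaw",np.arctan2(T[1,2],T[0,2]))
E
```

```text
[[-0.317 -0.001  0.949]
 [-0.949 -0.001 -0.317]
 [ 0.002 -1.    -0.001]]
[[451. 398.  16.]
 [560. 365.  16.]
 [538. 292.  16.]
 [426. 326.  16.]]
[ 4.93703808e+02  3.45202133e+02 -2.97186724e-01] [-1.2  0.1  0.2 -0.6 -0.4  0.1  1.3  0.3]
[[502. 373.  55.]
 [485. 318.  55.]]
rib mid [493.74222069 345.26447633  55.        ]
rib yaw -0.29833340417338683
tool z yaw -0.3221369579985591
```

Call:
{"name": "step_arm", "arguments": {"series": [{"tx": -0.03,"ty": 0.0,"tz": 0.005,"ax": 0,"ay": -0.012,"az": 0},{"tx": -0.055,"ty": 0.02,"tz": 0.009,"ax": 0,"ay": -0.024,"az": 0},{"tx": -0.055,"ty": 0.05,"tz": 0.009,"ax": 0,"ay": -0.024,"az": 0},{"tx": -0.055,"ty": 0.08,"tz": 0.009,"ax": 0,"ay": -0.024,"az": 0},{"tx": -0.055,"ty": 0.11,"tz": 0.009,"ax": 0,"ay": -0.024,"az": 0},{"tx": -0.055,"ty": 0.11,"tz": 0.009,"ax": 0,"ay": -0.024,"az": 0}], "claw": 0.6}}

```text
time_s: 2.05
tool_pos: [487.8, 336.0, 86.7]
tool_rot: [-1.067, 1.425, -1.423]
force: [-1.2, -0.9, -0.0]
width: 0.597
```

```bash
python3 - <<'E'
import cell
print([n for n in dir(cell) if not n.startswith('_')], getattr(cell,'tips_ahead',None))
from h import *
o=get_obs();T=Ro.from_rotvec(o["tool_rot"]).as_matrix();print(o["tool_pos"],T.round(3),o["width"])
print("tray mid in tool",T.T@(np.array([493.7,345.3,55])-o["tool_pos"]),"yaw",np.arctan2(T[1,2],T[0,2]))
E
```

```text
['IKError', 'camera_model', 'get_obs', 'grab_frame', 'sign_off', 'tips_ahead'] 11.0
[487.83700924 335.97743499  86.69291362] [[-0.289 -0.009  0.957]
 [-0.957 -0.005 -0.289]
 [ 0.008 -1.    -0.007]] 0.5965295572305837
tray mid in tool [-10.86289185  31.58870659   3.14274544] yaw -0.2929560935321336
```

Call:
{"name": "step_arm", "arguments": {"series": [{"tx": 0,"ty": 0.02,"tz": 0.003,"ax": 0,"ay": 0,"az": 0},{"tx": 0,"ty": 0.04,"tz": 0.003,"ax": 0,"ay": 0,"az": 0},{"tx": 0,"ty": 0.05,"tz": 0.003,"ax": 0,"ay": 0,"az": 0},{"tx": 0,"ty": 0.05,"tz": 0.003,"ax": 0,"ay": 0,"az": 0}]}}

```text
time_s: 2.45
tool_pos: [490.0, 334.7, 36.5]
tool_rot: [-1.069, 1.425, -1.423]
force: [-0.5, -1.1, -0.4]
width: 0.599
```

Call:
{"name": "step_arm", "arguments": {"series": [{"tx": 0,"ty": 0,"tz": 0,"ax": 0,"ay": 0,"az": 0},{"tx": 0,"ty": 0,"tz": 0,"ax": 0,"ay": 0,"az": 0},{"tx": 0,"ty": 0,"tz": 0,"ax": 0,"ay": 0,"az": 0},{"tx": 0,"ty": 0,"tz": 0,"ax": 0,"ay": 0,"az": 0},{"tx": 0,"ty": 0,"tz": 0,"ax": 0,"ay": 0,"az": 0},{"tx": 0,"ty": 0,"tz": 0,"ax": 0,"ay": 0,"az": 0},{"tx": 0,"ty": 0,"tz": 0,"ax": 0,"ay": 0,"az": 0},{"tx": 0,"ty": 0,"tz": 0,"ax": 0,"ay": 0,"az": 0}], "claw": 0}}

```text
time_s: 3.25
tool_pos: [490.7, 335.3, 38.0]
tool_rot: [-1.066, 1.424, -1.422]
force: [-2.4, 1.0, 6.0]
width: 0.127
```

```bash
python3 - <<'E'
from h import *
o=get_obs();T=Ro.from_rotvec(o["tool_rot"]).as_matrix();print(o["tool_pos"],T.round(3),o["width"],o["force"])
E
```

```text
[490.73269166 335.34051704  37.97017911] [[-0.288 -0.008  0.958]
 [-0.958 -0.005 -0.288]
 [ 0.007 -1.    -0.006]] 0.12655846346611868 [-2.35941286  0.98769747  5.98281816]
```

Call:
{"name": "step_arm", "arguments": {"series": [{"tx": 0,"ty": -0.015,"tz": 0,"ax": 0,"ay": 0,"az": 0},{"tx": 0,"ty": -0.04,"tz": 0,"ax": 0,"ay": 0,"az": 0},{"tx": 0,"ty": -0.07,"tz": 0,"ax": 0,"ay": 0,"az": 0},{"tx": 0,"ty": -0.1,"tz": 0,"ax": 0,"ay": 0,"az": 0},{"tx": 0,"ty": -0.13,"tz": 0,"ax": 0,"ay": 0,"az": 0},{"tx": 0,"ty": -0.16,"tz": 0,"ax": 0,"ay": 0,"az": 0},{"tx": 0,"ty": -0.19,"tz": 0,"ax": 0,"ay": 0,"az": 0},{"tx": 0,"ty": -0.22,"tz": 0,"ax": 0,"ay": 0,"az": 0},{"tx": 0,"ty": -0.25,"tz": 0,"ax": 0,"ay": 0,"az": 0},{"tx": 0,"ty": -0.262,"tz": 0,"ax": 0,"ay": 0,"az": 0},{"tx": 0,"ty": -0.262,"tz": 0,"ax": 0,"ay": 0,"az": 0}]}}

```text
time_s: 4.35
tool_pos: [493.3, 336.8, 301.5]
tool_rot: [-1.063, 1.422, -1.422]
force: [-1.4, -0.6, -1.5]
width: 0.128
```

```bash
python3 - <<'E'
from h import *
o=get_obs();T=Ro.from_rotvec(o["tool_rot"]).as_matrix();print(o["tool_pos"],T.round(3),o["width"],o["force"])
print(T.T@(np.array([491,-50,300])-o["tool_pos"]))
E
```

```text
[493.34582921 336.8281061  301.47375467] [[-0.288 -0.005  0.958]
 [-0.958 -0.003 -0.288]
 [ 0.004 -1.    -0.004]] 0.12803716527774178 [-1.42348523 -0.57458786 -1.45951185]
[371.14272931   2.66311748 109.03962962]
```

Call:
{"name": "step_arm", "arguments": {"series": [{"tx": 0.02,"ty": 0,"tz": 0.006,"ax": 0,"ay": -0.01,"az": 0},{"tx": 0.055,"ty": 0,"tz": 0.016,"ax": 0,"ay": -0.03,"az": 0},{"tx": 0.095,"ty": 0,"tz": 0.028,"ax": 0,"ay": -0.05,"az": 0},{"tx": 0.135,"ty": 0,"tz": 0.04,"ax": 0,"ay": -0.07,"az": 0},{"tx": 0.175,"ty": 0,"tz": 0.051,"ax": 0,"ay": -0.09,"az": 0},{"tx": 0.215,"ty": 0,"tz": 0.063,"ax": 0,"ay": -0.11,"az": 0},{"tx": 0.255,"ty": 0,"tz": 0.075,"ax": 0,"ay": -0.13,"az": 0},{"tx": 0.295,"ty": 0,"tz": 0.087,"ax": 0,"ay": -0.15,"az": 0},{"tx": 0.33,"ty": 0,"tz": 0.097,"ax": 0,"ay": -0.17,"az": 0},{"tx": 0.358,"ty": 0,"tz": 0.105,"ax": 0,"ay": -0.18,"az": 0},{"tx": 0.371,"ty": 0,"tz": 0.109,"ax": 0,"ay": -0.18,"az": 0},{"tx": 0.371,"ty": 0,"tz": 0.109,"ax": 0,"ay": -0.18,"az": 0}]}}

```text
time_s: 5.55
tool_pos: [490.4, -50.9, 301.0]
tool_rot: [-1.16, 1.297, -1.292]
force: [-0.1, 0.6, -2.1]
width: 0.128
```

Call:
{"name": "step_arm", "arguments": {"series": [{"tx": 0,"ty": 0,"tz": 0,"ax": 0,"ay": 0,"az": 0},{"tx": 0,"ty": 0,"tz": 0,"ax": 0,"ay": 0,"az": 0}]}}

```text
time_s: 5.75
tool_pos: [490.1, -49.6, 300.3]
tool_rot: [-1.161, 1.298, -1.289]
force: [-0.4, -0.0, -1.1]
width: 0.128
```

```bash
python3 - <<'E'
from h import *
o=get_obs();T=Ro.from_rotvec(o["tool_rot"]).as_matrix();print(o["tool_pos"],T.round(3),o["width"],o["force"])
cv2.imwrite("pics/w3.png",grab_frame("wrist")[:,:,::-1])
np.save("w3.npy",np.r_[o["tool_pos"],o["tool_rot"]])
E
```

```text
[490.11060895 -49.6113901  300.29639828] [[-0.113 -0.009  0.994]
 [-0.994 -0.001 -0.113]
 [ 0.002 -1.    -0.009]] 0.12814948156362213 [-0.39733391 -0.01417071 -1.13224696]
```

View pics/w3.png

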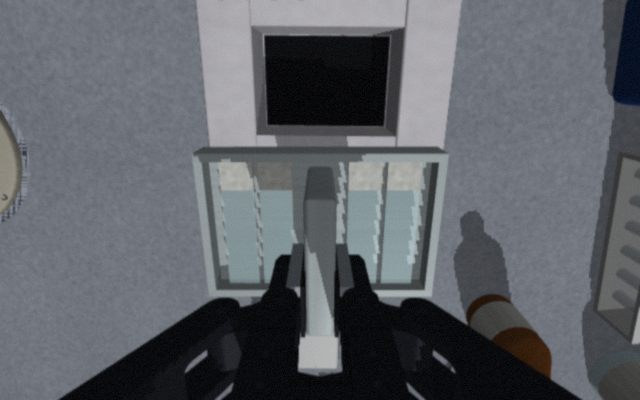

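The wrist view shows the chamber mouth with corners (250,27), (406,27), (398,136), (258,136). The tray hangs level and square in the grip.

```bash
python3 - <<'E'
from h import *
w=np.load("w3.npy");o=dict(tool_pos=w[:3],tool_rot=w[3:])
T=Ro.from_rotvec(w[3:]).as_matrix()
P=[ray("wrist",p,85,o) for p in[(250,27),(406,27),(398,136),(258,136)]];print(np.round(P))
v,r=fit2d([(-70,50),(70,50),(70,-50),(-70,-50)],P);print(v,r)
print("tool yaw",np.arctan2(T[1,2],T[0,2]))
# tray far rim corners (z=300.3-38+16)
Q=[ray("wrist",p,278,o) for p in[(194,150),(448,150),(433,294),(210,294)]];Q=[T.T@(q-w[:3]) for q in Q];print("tray in tool",np.round(Q,1))
c=np.array([*v[:2],0]); y=np.array([-np.sin(v[2]),np.cos(v[2]),0])
tgt=c-10.4*y; tgt[2]=300.3; print("TCP target",tgt,T.T@(tgt-w[:3]))
E
```

```text
[[439.  81.  85.]
 [581.  65.  85.]
 [569. -34.  85.]
 [430. -18.  85.]]
[ 5.04796273e+02  2.32494617e+01 -1.10960463e-01] [ 1.3 -0.1 -0.7  0.6 -0.5 -0.1 -0.1 -0.4]
tool yaw -0.11352283024381507
tray in tool [[-50.3  22.7 -56.5]
 [-50.5  21.7  57.9]
 [ 25.3  21.8  59.1]
 [ 26.   22.9 -57. ]]
TCP target [503.64465079  12.91341961 300.3       ] [-63.65520119  -0.19587155   6.36389242]
```

Call:
{"name": "step_arm", "arguments": {"series": [{"tx": -0.025,"ty": 0,"tz": 0.003,"ax": 0,"ay": 0,"az": 0},{"tx": -0.05,"ty": 0,"tz": 0.0055,"ax": 0,"ay": 0,"az": 0},{"tx": -0.062,"ty": 0,"tz": 0.0055,"ax": 0,"ay": 0,"az": 0},{"tx": -0.062,"ty": 0.02,"tz": 0.0055,"ax": 0,"ay": 0,"az": 0},{"tx": -0.062,"ty": 0.05,"tz": 0.0055,"ax": 0,"ay": 0,"az": 0},{"tx": -0.062,"ty": 0.08,"tz": 0.0055,"ax": 0,"ay": 0,"az": 0},{"tx": -0.062,"ty": 0.11,"tz": 0.0055,"ax": 0,"ay": 0,"az": 0},{"tx": -0.062,"ty": 0.135,"tz": 0.0055,"ax": 0,"ay": 0,"az": 0},{"tx": -0.062,"ty": 0.15,"tz": 0.0055,"ax": 0,"ay": 0,"az": 0},{"tx": -0.062,"ty": 0.15,"tz": 0.0055,"ax": 0,"ay": 0,"az": 0},{"tx": -0.062,"ty": 0.15,"tz": 0.0055,"ax": 0,"ay": 0,"az": 0}]}}

```text
time_s: 6.9
tool_pos: [501.7, 11.4, 150.7]
tool_rot: [-1.161, 1.297, -1.289]
force: [-0.5, -0.1, -1.3]
width: 0.125
```

```bash
python3 - <<'E'
from h import *
o=get_obs();T=Ro.from_rotvec(o["tool_rot"]).as_matrix();print(o["tool_pos"],T.round(3),o["width"],o["force"],np.arctan2(T[1,2],T[0,2]))
c=np.array([504.8,23.25,o["tool_pos"][2]])-11.5*np.array([.111,.994,0]);print(T.T@(c-o["tool_pos"]))
E
```

```text
[501.69068529  11.43912857 150.74047068] [[-0.112 -0.008  0.994]
 [-0.994 -0.002 -0.112]
 [ 0.003 -1.    -0.008]] 0.12532554323086212 [-0.5093075  -0.07914602 -1.2697176 ] -0.1123193323821423
[-0.5828678  -0.01555626  1.77863295]
```

Call:
{"name": "step_arm", "arguments": {"series": [{"tx": 0,"ty": 0.015,"tz": 0.002,"ax": 0,"ay": 0,"az": 0},{"tx": 0,"ty": 0.03,"tz": 0.002,"ax": 0,"ay": 0,"az": 0},{"tx": 0,"ty": 0.045,"tz": 0.002,"ax": 0,"ay": 0,"az": 0},{"tx": 0,"ty": 0.06,"tz": 0.002,"ax": 0,"ay": 0,"az": 0},{"tx": 0,"ty": 0.075,"tz": 0.002,"ax": 0,"ay": 0,"az": 0},{"tx": 0,"ty": 0.085,"tz": 0.002,"ax": 0,"ay": 0,"az": 0},{"tx": 0,"ty": 0.09,"tz": 0.002,"ax": 0,"ay": 0,"az": 0},{"tx": 0,"ty": 0.092,"tz": 0.002,"ax": 0,"ay": 0,"az": 0},{"tx": 0,"ty": 0.092,"tz": 0.002,"ax": 0,"ay": 0,"az": 0}]}}

```text
time_s: 7.8
tool_pos: [503.4, 11.0, 59.1]
tool_rot: [-1.161, 1.296, -1.29]
force: [-0.7, 0.1, -2.6]
width: 0.128
```

Call:
{"name": "step_arm", "arguments": {"series": [{"tx": 0,"ty": 0.001,"tz": 0,"ax": 0,"ay": 0,"az": 0},{"tx": 0,"ty": 0.002,"tz": 0,"ax": 0,"ay": 0,"az": 0},{"tx": 0,"ty": 0.003,"tz": 0,"ax": 0,"ay": 0,"az": 0}]}}

```text
time_s: 8.1
tool_pos: [503.6, 11.0, 56.4]
tool_rot: [-1.161, 1.295, -1.29]
force: [-0.1, -0.6, -1.4]
width: 0.133
```

Call:
{"name": "step_arm", "arguments": {"series": [{"tx": 0,"ty": 0.001,"tz": 0,"ax": 0,"ay": 0,"az": 0},{"tx": 0,"ty": 0.002,"tz": 0,"ax": 0,"ay": 0,"az": 0},{"tx": 0,"ty": 0.002,"tz": 0,"ax": 0,"ay": 0,"az": 0}]}}

```text
time_s: 8.4
tool_pos: [503.5, 11.2, 55.9]
tool_rot: [-1.16, 1.295, -1.29]
force: [-3.8, 1.7, 11.5]
width: 0.131
```

The tray has touched the chamber floor (11.5 N), so I'll release it and rise.

Call:
{"name": "step_arm", "arguments": {"series": [{"tx": 0,"ty": 0,"tz": 0,"ax": 0,"ay": 0,"az": 0},{"tx": 0,"ty": 0,"tz": 0,"ax": 0,"ay": 0,"az": 0},{"tx": 0,"ty": 0,"tz": 0,"ax": 0,"ay": 0,"az": 0},{"tx": 0,"ty": 0,"tz": 0,"ax": 0,"ay": 0,"az": 0},{"tx": 0,"ty": -0.02,"tz": 0,"ax": 0,"ay": 0,"az": 0},{"tx": 0,"ty": -0.05,"tz": 0,"ax": 0,"ay": 0,"az": 0},{"tx": 0,"ty": -0.09,"tz": 0,"ax": 0,"ay": 0,"az": 0},{"tx": 0,"ty": -0.13,"tz": 0,"ax": 0,"ay": 0,"az": 0},{"tx": 0,"ty": -0.17,"tz": 0,"ax": 0,"ay": 0,"az": 0},{"tx": 0,"ty": -0.21,"tz": 0,"ax": 0,"ay": 0,"az": 0},{"tx": 0,"ty": -0.25,"tz": 0,"ax": 0,"ay": 0,"az": 0},{"tx": 0,"ty": -0.25,"tz": 0,"ax": 0,"ay": 0,"az": 0}], "claw": 0.5}}

```text
time_s: 9.6
tool_pos: [508.0, 11.3, 311.7]
tool_rot: [-1.152, 1.285, -1.296]
force: [-1.0, -0.4, -0.0]
width: 0.5
```

```bash
python3 - <<'E'
from h import *
o=get_obs();T=Ro.from_rotvec(o["tool_rot"]).as_matrix();print(o["tool_pos"],T.round(3),o["width"],o["force"])
im=grab_frame("top")[155:255,190:360,::-1]
im2=grab_frame("wrist")[:,:,::-1]
f=cv2.resize(im,(560,330),interpolation=cv2.INTER_CUBIC)
cv2.imwrite("pics/d1.png",np.vstack([cv2.resize(im2[:,:],(560,350)),f[:250]]))
np.save("w4.npy",np.r_[o["tool_pos"],o["tool_rot"]])
E
```

```text
[507.9676232   11.32503849 311.68168653] [[-0.112  0.006  0.994]
 [-0.994 -0.003 -0.112]
 [ 0.003 -1.     0.006]] 0.49968682068888987 [-0.99374069 -0.3992721  -0.02808086]
```

View pics/d1.png

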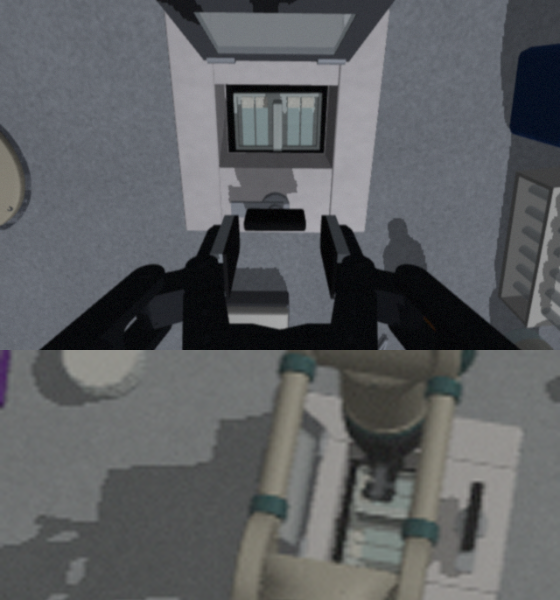

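The tray sits centred and level in the chamber. In the upper picture, the tray is at (278,122) inside the mouth, and the hatch is still open. Now I'll close the fingers and go behind the hatch.

Call:
{"name": "step_arm", "arguments": {"series": [{"tx": -0.04,"ty": 0,"tz": -0.004,"ax": 0,"ay": 0,"az": 0},{"tx": -0.08,"ty": 0,"tz": -0.004,"ax": 0,"ay": 0,"az": 0},{"tx": -0.12,"ty": 0,"tz": -0.004,"ax": 0,"ay": 0,"az": 0},{"tx": -0.16,"ty": 0,"tz": -0.004,"ax": 0,"ay": 0,"az": 0},{"tx": -0.196,"ty": 0,"tz": -0.004,"ax": 0,"ay": 0,"az": 0},{"tx": -0.196,"ty": 0.02,"tz": -0.004,"ax": 0,"ay": 0,"az": 0},{"tx": -0.196,"ty": 0.05,"tz": -0.004,"ax": 0,"ay": 0,"az": 0},{"tx": -0.196,"ty": 0.08,"tz": -0.004,"ax": 0,"ay": 0,"az": 0},{"tx": -0.196,"ty": 0.11,"tz": -0.004,"ax": 0,"ay": 0,"az": 0},{"tx": -0.196,"ty": 0.126,"tz": -0.004,"ax": 0,"ay": 0,"az": 0},{"tx": -0.196,"ty": 0.126,"tz": -0.004,"ax": 0,"ay": 0,"az": 0},{"tx": -0.196,"ty": 0.126,"tz": -0.004,"ax": 0,"ay": 0,"az": 0}], "claw": 0}}

```text
time_s: 10.9
tool_pos: [522.0, 206.4, 178.7]
tool_rot: [-1.162, 1.295, -1.29]
force: [0.1, -0.6, 0.8]
width: -0.002
```

```bash
cat >> h.py <<'E'
def sc(o):  # TCP in scanner frame
    return Ro.from_euler('z',.111).apply(o["tool_pos"]-[504.8,23.25,0])
E
python3 - <<'E'
from h import *
o=get_obs();p=sc(o);print(p,o["width"],o["force"])
for th in np.arange(1.6,-.05,-.15):
    y=75-110*np.cos(th)+8*np.sin(th)+11; z=86+110*np.sin(th)+8*np.cos(th)+11
    print(round(th,2),"TCP Y,Z",round(y),round(z),"d tx,ty",round(p[1]-y),round(p[2]-z))
E
```

```text
[ -3.22337334 183.87931679 178.73623424] -0.001754888404607269 [ 0.06976153 -0.57939575  0.79332438]
1.6 TCP Y,Z 97 207 d tx,ty 87 -28
1.45 TCP Y,Z 81 207 d tx,ty 103 -28
1.3 TCP Y,Z 64 205 d tx,ty 120 -26
1.15 TCP Y,Z 48 201 d tx,ty 136 -22
1.0 TCP Y,Z 33 194 d tx,ty 151 -15
0.85 TCP Y,Z 19 185 d tx,ty 164 -6
0.7 TCP Y,Z 7 174 d tx,ty 177 5
0.55 TCP Y,Z -4 161 d tx,ty 187 17
0.4 TCP Y,Z -12 147 d tx,ty 196 32
0.25 TCP Y,Z -19 132 d tx,ty 202 47
0.1 TCP Y,Z -23 116 d tx,ty 207 63
-0.05 TCP Y,Z -24 99 d tx,ty 208 79
```

Call:
{"name": "step_arm", "arguments": {"series": [{"tx": 0.015,"ty": -0.015,"tz": 0.003,"ax": 0,"ay": 0,"az": 0},{"tx": 0.03,"ty": -0.028,"tz": 0.003,"ax": 0,"ay": 0,"az": 0},{"tx": 0.042,"ty": -0.028,"tz": 0.003,"ax": 0,"ay": 0,"az": 0},{"tx": 0.052,"ty": -0.028,"tz": 0.003,"ax": 0,"ay": 0,"az": 0},{"tx": 0.062,"ty": -0.028,"tz": 0.003,"ax": 0,"ay": 0,"az": 0},{"tx": 0.072,"ty": -0.028,"tz": 0.003,"ax": 0,"ay": 0,"az": 0},{"tx": 0.082,"ty": -0.028,"tz": 0.003,"ax": 0,"ay": 0,"az": 0},{"tx": 0.093,"ty": -0.028,"tz": 0.003,"ax": 0,"ay": 0,"az": 0},{"tx": 0.103,"ty": -0.028,"tz": 0.003,"ax": 0,"ay": 0,"az": 0},{"tx": 0.112,"ty": -0.027,"tz": 0.003,"ax": 0,"ay": 0,"az": 0},{"tx": 0.12,"ty": -0.026,"tz": 0.003,"ax": 0,"ay": 0,"az": 0}]}}

```text
time_s: 12.0
tool_pos: [511.2, 86.1, 204.6]
tool_rot: [-1.162, 1.296, -1.29]
force: [-0.4, 1.8, -0.5]
width: 0.0
```

```bash
python3 - <<'E'
from h import *
o=get_obs();p=sc(o);print(p,o["force"])
for th in np.arange(1.3,-.05,-.1):
    y=75-110*np.cos(th)+8*np.sin(th)+11; z=86+110*np.sin(th)+8*np.cos(th)+11
    print(round(th,2),"d tx,ty",round(p[1]-y),round(p[2]-z))
E
```

```text
[ -0.63560374  63.1227133  204.63652403] [-0.44723699  1.76892669 -0.47997894]
1.3 d tx,ty -1 0
1.2 d tx,ty 10 2
1.1 d tx,ty 20 6
1.0 d tx,ty 30 11
0.9 d tx,ty 39 16
0.8 d tx,ty 48 23
0.7 d tx,ty 56 31
0.6 d tx,ty 63 39
0.5 d tx,ty 70 48
0.4 d tx,ty 75 57
0.3 d tx,ty 80 67
0.2 d tx,ty 83 78
0.1 d tx,ty 86 89
-0.0 d tx,ty 87 100
```

Call:
{"name": "step_arm", "arguments": {"series": [{"tx": 0.01,"ty": 0.002,"tz": 0,"ax": 0,"ay": 0,"az": 0},{"tx": 0.02,"ty": 0.006,"tz": 0,"ax": 0,"ay": 0,"az": 0},{"tx": 0.03,"ty": 0.011,"tz": 0,"ax": 0,"ay": 0,"az": 0},{"tx": 0.039,"ty": 0.016,"tz": 0,"ax": 0,"ay": 0,"az": 0},{"tx": 0.048,"ty": 0.023,"tz": 0,"ax": 0,"ay": 0,"az": 0},{"tx": 0.056,"ty": 0.031,"tz": 0,"ax": 0,"ay": 0,"az": 0},{"tx": 0.063,"ty": 0.039,"tz": 0,"ax": 0,"ay": 0,"az": 0},{"tx": 0.07,"ty": 0.048,"tz": 0,"ax": 0,"ay": 0,"az": 0},{"tx": 0.075,"ty": 0.057,"tz": 0,"ax": 0,"ay": 0,"az": 0},{"tx": 0.08,"ty": 0.067,"tz": 0,"ax": 0,"ay": 0,"az": 0},{"tx": 0.083,"ty": 0.078,"tz": 0,"ax": 0,"ay": 0,"az": 0},{"tx": 0.086,"ty": 0.089,"tz": 0,"ax": 0,"ay": 0,"az": 0}]}}

```text
time_s: 13.2
tool_pos: [501.0, 0.1, 115.1]
tool_rot: [-1.162, 1.296, -1.29]
force: [2.1, 0.2, 0.5]
width: -0.002
```

Call:
{"name": "step_arm", "arguments": {"series": [{"tx": 0.001,"ty": 0.004,"tz": 0,"ax": 0,"ay": 0,"az": 0},{"tx": 0.001,"ty": 0.008,"tz": 0,"ax": 0,"ay": 0,"az": 0},{"tx": 0.001,"ty": 0.01,"tz": 0,"ax": 0,"ay": 0,"az": 0}]}}

```text
time_s: 13.5
tool_pos: [500.5, -0.9, 104.6]
tool_rot: [-1.163, 1.296, -1.29]
force: [-0.6, -0.2, -0.0]
width: 0.002
```

Call:
{"name": "step_arm", "arguments": {"series": [{"tx": 0,"ty": 0.001,"tz": 0,"ax": 0,"ay": 0,"az": 0},{"tx": 0,"ty": 0.002,"tz": 0,"ax": 0,"ay": 0,"az": 0},{"tx": 0,"ty": 0.003,"tz": 0,"ax": 0,"ay": 0,"az": 0},{"tx": 0,"ty": 0.003,"tz": 0,"ax": 0,"ay": 0,"az": 0}]}}

```text
time_s: 13.9
tool_pos: [500.6, -0.9, 103.9]
tool_rot: [-1.163, 1.295, -1.29]
force: [-5.0, -0.6, 14.0]
width: -0.001
```

The hatch is firmly shut: 14 N with the tip at hatch-top height. Now I'll rise, turn the jaws by 90° and go above the latch.

Call:
{"name": "step_arm", "arguments": {"series": [{"tx": 0,"ty": -0.03,"tz": 0,"ax": 0,"ay": 0,"az": 0},{"tx": 0,"ty": -0.065,"tz": 0,"ax": 0,"ay": -0.14,"az": 0},{"tx": 0.01,"ty": -0.1,"tz": 0.001,"ax": 0,"ay": -0.28,"az": 0},{"tx": 0.02,"ty": -0.1,"tz": 0.001,"ax": 0,"ay": -0.42,"az": 0},{"tx": 0.03,"ty": -0.1,"tz": 0.001,"ax": 0,"ay": -0.56,"az": 0},{"tx": 0.04,"ty": -0.1,"tz": 0.001,"ax": 0,"ay": -0.7,"az": 0},{"tx": 0.05,"ty": -0.1,"tz": 0.001,"ax": 0,"ay": -0.85,"az": 0},{"tx": 0.06,"ty": -0.1,"tz": 0.001,"ax": 0,"ay": -1.0,"az": 0},{"tx": 0.07,"ty": -0.1,"tz": 0.001,"ax": 0,"ay": -1.15,"az": 0},{"tx": 0.0755,"ty": -0.1,"tz": 0.0015,"ax": 0,"ay": -1.29,"az": 0},{"tx": 0.0755,"ty": -0.1,"tz": 0.0015,"ax": 0,"ay": -1.43,"az": 0},{"tx": 0.0755,"ty": -0.1,"tz": 0.0015,"ax": 0,"ay": -1.57,"az": 0}], "claw": 0.6}}

```text
time_s: 15.1
tool_pos: [494.6, -75.8, 204.4]
tool_rot: [-1.573, 0.089, -0.079]
force: [-0.5, -0.2, -0.4]
width: 0.603
```

Call:
{"name": "step_arm", "arguments": {"series": [{"tx": 0,"ty": 0,"tz": 0,"ax": 0,"ay": 0,"az": 0}]}}

```text
time_s: 15.2
tool_pos: [494.6, -75.7, 204.6]
tool_rot: [-1.573, 0.089, -0.079]
force: [-0.2, 0.8, -0.1]
width: 0.597
```

```bash
python3 - <<'E'
from h import *
o=get_obs();T=Ro.from_rotvec(o["tool_rot"]).as_matrix();print(o["time_s"],sc(o),T.round(3),np.arctan2(T[1,2],T[0,2]),o["q"].round(2))
im=grab_frame("wrist")[:,:,::-1].copy()
L=lambda q:Ro.from_euler('z',-.111).apply(q)+[504.8,23.25,0]
for X in[(35,-93,141),(35,-107,141),(-35,-107,141),(-35,-93,141)]:
    u=proj("wrist",L(np.array(X,float)),o)[0];print(X,u.round());cv2.circle(im,tuple(int(a) for a in u),2,(0,0,255),-1)
im2=cv2.resize(grab_frame("scene")[120:260,255:415,::-1],(640,560))[:, :]
cv2.imwrite("pics/e1.png",np.vstack([cv2.resize(im,(512,320)),cv2.resize(im2,(512,280))]))
E
```

```text
15.2 [  0.82095312 -99.42318333 204.56735985] [[ 0.994 -0.006  0.107]
 [-0.107 -0.003  0.994]
 [-0.006 -1.    -0.004]] 1.4639632024601308 [-0.29  0.19  1.72 -0.01  1.24 -1.75]
(35, -93, 141) [329. 267.]
(35, -107, 141) [308. 267.]
(-35, -107, 141) [307. 160.]
(-35, -93, 141) [331. 160.]
```

View pics/e1.png

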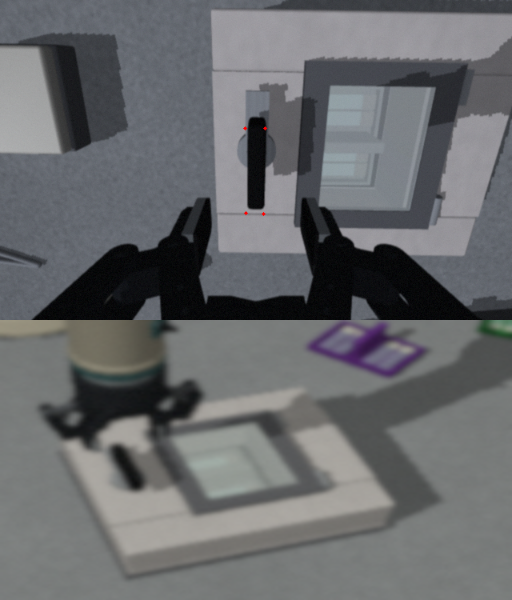

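The bar lies where predicted, within about 3 mm, between the open fingers. The hatch is flat and shut. I'll go down and grip.

Call:
{"name": "step_arm", "arguments": {"series": [{"tx": -0.002,"ty": 0.02,"tz": 0,"ax": 0,"ay": 0,"az": 0},{"tx": -0.002,"ty": 0.04,"tz": 0,"ax": 0,"ay": 0,"az": 0},{"tx": -0.002,"ty": 0.06,"tz": 0,"ax": 0,"ay": 0,"az": 0},{"tx": -0.002,"ty": 0.075,"tz": 0,"ax": 0,"ay": 0,"az": 0},{"tx": -0.002,"ty": 0.084,"tz": 0,"ax": 0,"ay": 0,"az": 0},{"tx": -0.002,"ty": 0.084,"tz": 0,"ax": 0,"ay": 0,"az": 0}]}}

```text
time_s: 15.9
tool_pos: [491.3, -75.4, 119.6]
tool_rot: [-1.572, 0.094, -0.08]
force: [-0.7, 0.0, -1.0]
width: 0.597
```

Call:
{"name": "step_arm", "arguments": {"series": [{"tx": 0,"ty": 0,"tz": 0,"ax": 0,"ay": 0,"az": 0},{"tx": 0,"ty": 0,"tz": 0,"ax": 0,"ay": 0,"az": 0},{"tx": 0,"ty": 0,"tz": 0,"ax": 0,"ay": 0,"az": 0},{"tx": 0,"ty": 0,"tz": 0,"ax": 0,"ay": 0,"az": 0},{"tx": 0,"ty": 0,"tz": 0,"ax": 0,"ay": 0,"az": 0},{"tx": 0,"ty": 0,"tz": 0,"ax": 0,"ay": 0,"az": 0},{"tx": 0,"ty": 0,"tz": 0,"ax": 0,"ay": 0,"az": 0}], "claw": 0.05}}

```text
time_s: 16.6
tool_pos: [492.0, -75.3, 120.5]
tool_rot: [-1.572, 0.093, -0.082]
force: [0.1, 1.0, 5.1]
width: 0.151
```

```bash
python3 - <<'E'
from h import *
o=get_obs();T=Ro.from_rotvec(o["tool_rot"]).as_matrix();print(sc(o),T.round(3),o["force"],o["torque"],o["width"])
E
```

```text
[ -1.82944604 -99.39884412 120.51005418] [[ 0.994 -0.007  0.111]
 [-0.111 -0.002  0.994]
 [-0.007 -1.    -0.003]] [0.06244768 0.9821297  5.14330242] [ 0.31325973  0.08821133 -0.39590202] 0.15082240867533567
```

Call:
{"name": "step_arm", "arguments": {"series": [{"tx": 0,"ty": 0,"tz": 0,"ax": 0,"ay": 0.13,"az": 0},{"tx": 0,"ty": 0,"tz": 0,"ax": 0,"ay": 0.27,"az": 0},{"tx": 0,"ty": 0,"tz": 0.001,"ax": 0,"ay": 0.41,"az": 0},{"tx": 0,"ty": 0,"tz": 0.001,"ax": 0,"ay": 0.55,"az": 0},{"tx": 0.001,"ty": 0,"tz": 0.001,"ax": 0,"ay": 0.69,"az": 0},{"tx": 0.001,"ty": 0,"tz": 0.001,"ax": 0,"ay": 0.83,"az": 0},{"tx": 0.001,"ty": 0,"tz": 0.002,"ax": 0,"ay": 0.97,"az": 0},{"tx": 0.001,"ty": 0,"tz": 0.002,"ax": 0,"ay": 1.11,"az": 0},{"tx": 0.002,"ty": 0,"tz": 0.002,"ax": 0,"ay": 1.25,"az": 0},{"tx": 0.002,"ty": 0,"tz": 0.002,"ax": 0,"ay": 1.39,"az": 0},{"tx": 0.002,"ty": 0,"tz": 0.002,"ax": 0,"ay": 1.53,"az": 0},{"tx": 0.002,"ty": 0,"tz": 0.002,"ax": 0,"ay": 1.56,"az": 0}]}}

```text
time_s: 17.8
tool_pos: [491.0, -76.0, 120.5]
tool_rot: [-1.175, 1.29, -1.284]
force: [-8.2, -8.8, 5.6]
width: 0.156
```

```bash
python3 - <<'E'
from h import *
o=get_obs();T=Ro.from_rotvec(o["tool_rot"]).as_matrix();print(sc(o),np.arctan2(T[1,2],T[0,2])+.111,o["force"],o["torque"],o["width"])
E
```

```text
[  -2.68295435 -100.18121349  120.47469847] 0.009327880462405985 [-8.22015236 -8.8335815   5.5696898 ] [-0.74533361  0.67965198 -0.03250936] 0.15603778826565384
```

Turned to within 0.01 rad of locked. I'll open, rise and check.

Call:
{"name": "step_arm", "arguments": {"series": [{"tx": 0,"ty": 0,"tz": 0,"ax": 0,"ay": 0,"az": 0},{"tx": 0,"ty": 0,"tz": 0,"ax": 0,"ay": 0,"az": 0},{"tx": 0,"ty": 0,"tz": 0,"ax": 0,"ay": 0,"az": 0},{"tx": 0,"ty": 0,"tz": 0,"ax": 0,"ay": 0,"az": 0},{"tx": 0,"ty": -0.015,"tz": 0,"ax": 0,"ay": 0,"az": 0},{"tx": 0,"ty": -0.04,"tz": 0,"ax": 0,"ay": 0,"az": 0},{"tx": 0,"ty": -0.08,"tz": 0,"ax": 0,"ay": 0,"az": 0},{"tx": 0.03,"ty": -0.12,"tz": 0,"ax": 0,"ay": 0,"az": 0},{"tx": 0.07,"ty": -0.15,"tz": 0,"ax": 0,"ay": 0,"az": 0},{"tx": 0.11,"ty": -0.15,"tz": 0,"ax": 0,"ay": 0,"az": 0},{"tx": 0.12,"ty": -0.15,"tz": 0,"ax": 0,"ay": 0,"az": 0},{"tx": 0.12,"ty": -0.15,"tz": 0,"ax": 0,"ay": 0,"az": 0}], "claw": 0.6}}

```text
time_s: 19.0
tool_pos: [480.7, -195.3, 271.1]
tool_rot: [-1.173, 1.292, -1.285]
force: [-0.4, 0.2, -0.0]
width: 0.595
```

```bash
python3 - <<'E'
from h import *
o=get_obs();print(o["time_s"],sc(o),o["force"],o["width"])
a=cv2.resize(grab_frame("wrist")[:,:,::-1],(512,320));b=cv2.resize(grab_frame("scene")[120:260,255:415,::-1],(512,280))
cv2.imwrite("pics/f1.png",np.vstack([a,b]))
E
```

```text
19.0 [ 2.24310308e-01 -2.19828695e+02  2.71054390e+02] [-0.43529034  0.21581299 -0.0013624 ] 0.5951010333041625
```

View pics/f1.png

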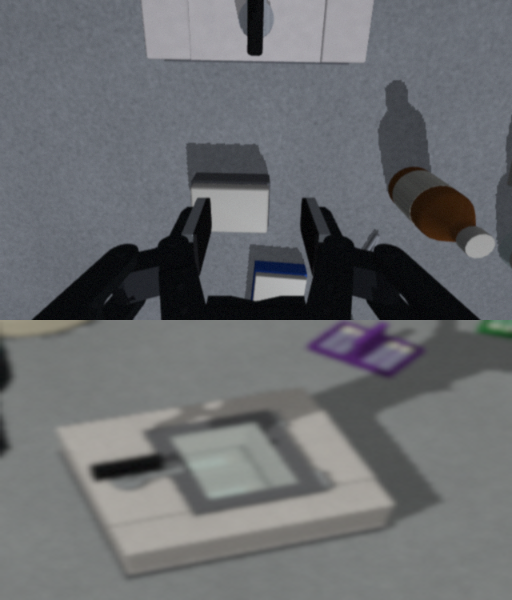

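The latch bar now points along +y, with its tongue over the edge of the shut hatch (lower picture, 130,467 to 180,462). The gripper is clear of everything.

```bash
python3 -c "
from cell import *
print(sign_off())"
```

```text
the job is handed in; nothing more can be done
None
```

I put the tray in the chamber, shut the hatch over it, turned the latch clockwise to locked, and handed the job in at about 19 s of the 72 s allowed. `sign_off()` reports no verdict, so these are my own last checks:

- **Tray:** it touched down on the chamber floor at about 11 N. The picture taken after release shows it level and centred, and it was still visible through the glass once the hatch was shut.
- **Hatch:** it was pushed over from behind and pressed down until it resisted at 14 N, with the fingertips at the height of the shut hatch. It looks flat in the final picture.
- **Latch:** the gripper turned it to within 0.01 rad of the full quarter turn. After release, the picture shows the bar along the scanner's y axis and the tongue over the hatch edge. I couldn't read the joint angle directly, so the detent is judged from the picture.
- **Arm and bystanders:** the gripper ended open and clear, with the force reading near zero. The arm never came near the other bench items, but I didn't re-measure their positions.

The first move call was refused because its rows lacked some keys. No other check failed or disagreed.

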